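# Square up the flow-chamber plates and hold the jig clamp

## Robot

A 6-joint arm with a two-finger parallel gripper is mounted at the origin on the work surface. World frame = base frame: x ahead of the robot, y to its left, z up, the work surface at z = 0. Lengths are in mm, angles in degrees, forces in N, time in s.
With the tool pointing down it reaches from about 350 to 850 mm from the base axis. Payload 8.1 kg.
Tool frame: the origin (TCP) lies midway between the tips of the shut fingers; the grasp point (between the pads) lies 19 mm behind it (r.pinch_z is the distance from the TCP to the grasp point, in mm); z points along the fingers, y is the line along which they close (so a half turn about z gives the same grasp; the last joint's range is limited). The gripper opens to 85 mm and grips with 20 to 120 N. Pads are 22 mm wide; open, the fingers measure 114 mm over their backs; the gripper's body (76 mm by 85 mm) begins 54 mm behind the grasp point. The pads swing forward as they close: fully open they stand 13 mm farther back than shut.
Start: joints at [-4.893, 7.471, 85.268, -0, 87.261, -4.893], TCP at [600.004, 0.022, 231.292] pointing down, gripper open.
Joint ranges: [-169.43, 169.43], [-51.17, 129.36], [1.28, 143.12], [-76.62, 256.62], [0, 156.53], [-152.29, 152.29]. Speed limits (degrees/s): [136.94, 136.94, 159.86, 180, 180, 180].

## Interface

Orientations are given as [roll, pitch, yaw] about the fixed x, y, z axes, in that order (R = Rz(yaw) Ry(pitch) Rx(roll)).
In Python, from bench import r gives the robot as it stands.
- The arm moves only by the shell command python3 -m jog 'ROWS' [OPENING] [FORCE]. ROWS is JSON, one flat list of numbers, 6 for each row, row after row: the shift along the tool's x, y, z in m, then the turn, a rotation vector about the tool's x, y, z in rad. A call has 1 to 8 rows; each row is the pose to reach, as a shift and turn from the pose commanded when the call began, along the tool's axes at that moment; what a row does not reach only later rows make up. A row lasts 1/8 s, in which the tool goes at most 62.5 mm and 10.7 degrees, less where a joint would pass 70% of its speed; a pose out of reach is approached as far as the arm can. A call with a gripper value outside its range is refused whole. OPENING is the opening, from -1 (shut) to 1 (fully open), set as the call begins (- or left out, the last holds). The fingers move at their own pace and stop on an object; FORCE is the grip in N (left out, the last holds). Time passes only in rows, so rows that repeat a pose let the fingers close. It gives the time, the measured TCP pose, the force, the opening and the grip force at its end, in the units of the state.
- r.sense(): the state, without advancing time (a new reading comes with each control period).
- r.snapshot(name): name is "scene" or "side" or "wrist"; returns a dict with "pixels" (480x640x3 uint8, red, green, blue), "range_z" (480x640 float32, mm along the optical axis (not along the pixel's ray), 0 where there is no reading), "K" (3x3 intrinsics, pixels), "rvec" (rotation vector, rad) and "tvec" (3), from world to camera coordinates, as OpenCV has them. Camera axes: x right, y down, z forward; pixel columns grow to the right and rows downward; lengths in mm; the calibration is good to about 2 mm. The wrist camera is an equidistant fisheye: a pixel r from the principal point sees the ray r / f radians off the axis. A picture is of the moment at which its call begins.
- r.hand_in(): hands the job in; it is judged then, once.
Trained networks look in a picture, given as the dict that the camera call returned (one of the last four; its "shot" number tells which), for a name from the list of things; names that differ only in an ending like _2 or _b are one class to them, and where a whole thing is asked for, a point or a joint stands for the part that bears it (a point fixed in the world has none). Each returns a list of dicts, best first, with "score" (0 to 1); they miss things now and then, are a little off and sometimes report something else, mostly with a low value. They report only what shows in the picture. A call takes as long as a camera call. They do not tell look-alikes from the thing itself.
- r.look_for(picture, target): "bbox" ([left, top, right, bottom] in pixels, round what is visible of it).
- r.outline_of(picture, target): "region" (480x640 bool, what is visible of it) and "bbox" ([left, top, right, bottom] in pixels, round what is visible of it).
The state is a dict: "time": time; "joint_pos": joint angles; "qd": joint speeds; "joint_efforts": joint torques, N m; "tool_pos": TCP position; "tcp_rot": TCP orientation; "ft_force": force on the tool from outside, world axes, zero at the start; "wrist_torque": the same for the moment, N m; "finger_gap": finger opening in mm; "grip_force": force on a finger pad.
Only numpy, scipy, OpenCV 4.12 (cv2) and the standard library are available. Lean on these libraries where they do the work, as an engineer would, in place of code of your own. Each camera call takes 0.05 s, during which the arm holds its last target. There are 200 camera calls.

## Task

Tap the stack of four thin flow-chamber plates into the corner of the assembly jig until all their edges are flush with both fences, leaving the clamp up until then. Then press the jig's spring clamp straight down by its round knob to 18 mm of travel (within 3 mm), so that its foot bears on the squared stack, and finish holding it pressed there with the fingers: do not let go at the end. Leave the other things on the bench where they are.

Things in the scene. Friction and masses are not known exactly. Their poses are not given: they have to be found in the camera images.
- jig: Assembly jig fixed to the bench; origin on the bench surface below the centre of the SEATED stack, z up. Dark base plate 8 thick, jig x -80..80, y -80..120. Aluminium bed, top at z 18, x -30..50, y -26..38. The stack's near (-x) and right (-y) sides are open; seated plates overhang the bed there by 20 and 12. The clamp stands beyond the left (+y) fence. Sizes in mm.
- far_fence (a point): Top centre of the far fence's inner face, at jig (50, 4, 46): upright wall 10 thick, y -40..48, z 8..46; seated plates touch its inner face x = 50. Axes as the jig's. Sizes in mm.
- left_fence (a point): Top centre of the left fence's inner face, at jig (10, 38, 46): upright wall 10 thick, x -40..60, z 8..46; seated plates touch its inner face y = 38. Axes as the jig's. Sizes in mm.
- arm (a point): Centre of the top of the clamp arm's free end, at rest at jig (0, 10.5, 92); the arm runs from there to y 97, 22 wide, 12 thick, over the left fence to a carriage that slides on two upright guide posts (at jig x -34 and 34, y 85, tops at z 98). Moves down with the clamp. Sizes in mm.
- plate1: Plate 1 of 4 counted from the bottom of the stack (aluminium), 100 (x) x 76 (y) x 6 thick, about 70 g, loose, smooth; origin at the centre of its underside, axes nearly along the jig's. Seated it has jig x = 0, y = 0, z = 18. At the start it sits 6 to 16 towards -x and 6 to 16 towards -y of that, turned up to 0.07 rad. Sizes in mm.
- plate2: Plate 2 of 4 counted from the bottom of the stack (white plastic), 100 (x) x 76 (y) x 6 thick, about 70 g, loose, smooth; origin at the centre of its underside, axes nearly along the jig's. Seated it has jig x = 0, y = 0, z = 24. At the start it sits 6 to 16 towards -x and 6 to 16 towards -y of that, turned up to 0.07 rad. Sizes in mm.
- plate3: Plate 3 of 4 counted from the bottom of the stack (white plastic), 100 (x) x 76 (y) x 6 thick, about 70 g, loose, smooth; origin at the centre of its underside, axes nearly along the jig's. Seated it has jig x = 0, y = 0, z = 30. At the start it sits 6 to 16 towards -x and 6 to 16 towards -y of that, turned up to 0.07 rad. Sizes in mm.
- plate4: Plate 4 of 4 counted from the bottom of the stack (aluminium), 100 (x) x 76 (y) x 6 thick, about 70 g, loose, smooth; origin at the centre of its underside, axes nearly along the jig's. Seated it has jig x = 0, y = 0, z = 36. At the start it sits 6 to 16 towards -x and 6 to 16 towards -y of that, turned up to 0.07 rad. Sizes in mm.
- clamp (a joint): Travel of the spring clamp in m: 0 = at rest (up), positive = knob pressed straight down, end stop 0.026. Springs back when let go. Takes about 2 N to start plus 0.25 N per mm; after about 12 mm the foot meets the seated stack and adds about 1 N plus 0.6 N per mm (about 11 N in all at 18 mm). Lengths in mm unless marked m.
- knob (a point): Black round push knob of the clamp, diameter 40, 14 thick; this point is the centre of its flat top, which at rest is at jig x = 0, y = 85, z = 120; moves down with the clamp. Sizes in mm.
- foot: Small round rubber spring foot, diameter 16, below the end of the clamp's arm; origin at the centre of its underside, at rest at jig x = 0, y = 26, z = 54, which is 12 above the top of the stack; gives way upwards on its spring when it bears on the stack. Sizes in mm.
- wellplate: Bystander: clear twelve-well plate, 127 x 85 x 20; origin at the centre of its underside. Sizes in mm.
- driver: Bystander: screwdriver lying down, about 30 high; origin on the bench, near its middle. Sizes in mm.
- medium: Bystander: amber bottle, diameter 64, height 150; origin at the centre of its underside. Sizes in mm.
- jar: Bystander: clear jar, diameter 60, height 75; origin at the centre of its underside. Sizes in mm.
- dish: Bystander: shallow round culture dish, diameter 88, height 13; origin at the centre of its underside. Sizes in mm.
- tipbox: Bystander: blue pipette-tip box, 115 x 80 x 55; origin at the centre of its underside. Sizes in mm.
- timer: Bystander: small white bench timer, 60 x 60 x 20; origin at the centre of its underside. Sizes in mm.
There are look-alikes about, which are no part of the job. Leave any blue or red look-alike of the plate3 alone. What is shaped like the plate4 but blue is not meant.

How it is judged:
By the outcome, as a careful person would: the job done as asked, in the order asked, and still so for the second after the job is handed in, while the arm keeps its last pose, push and grip.
It also fails if it takes over 61 s, if anything falls off the work surface, if the arm or the gripper's body presses on something with over 40 N, if the wrist force passes 120 N, or if a joint passes its speed limit or range.

## Working session

There is one attempt and no reset: what is moved stays moved. The work goes in short steps, Python scripts to look and compute and a shell command to move; the robot and the scene stay as the last step left them, time stands still between calls to the robot, and variables do not carry over. Pictures are saved under pics/ and viewed, at most 10 in all, crops included, and the job is handed in when it is done.

```bash
mkdir -p pics
cat > h.py <<'E'
import numpy as np, cv2
from bench import r
def snap(n,f=None):
    p=r.snapshot(n)
    if f: cv2.imwrite('pics/'+f,p['pixels'][:,:,::-1])
    return p
def cloud(p):
    K=p['K'];R=cv2.Rodrigues(np.array(p['rvec'],float))[0];t=np.array(p['tvec'],float).reshape(3)
    v,u=np.mgrid[:480,:640];z=p['range_z'].astype(float)
    c=np.stack([(u-K[0,2])/K[0,0]*z,(v-K[1,2])/K[1,1]*z,z],-1)
    w=(c-t)@R; w[z==0]=np.nan
    return w
E
python3 - <<'E'
from h import *
s=r.sense();print(s['tool_pos'],s['tcp_rot'],s['ft_force'],s['finger_gap'],s['time'])
for n in('scene','side'):
    p=snap(n,n+'0.png');w=cloud(p)
    for t in('jig','plate4','plate3','knob','arm','foot'):
        for o in r.outline_of(p,t)[:3]:
            print(n,t,round(o['score'],2),o['bbox'],np.nanmedian(w[o['region']],0).round(0),np.nanpercentile(w[o['region']],[3,97],axis=0).round(0).tolist())
E
```

```text
[5.99457470e+02 6.88195600e-02 2.30235003e+02] [-1.79895169e+02 -9.50467374e-03  8.99981137e+01] [ 0.85776537 -0.24138182 -0.68962866] 85.4127222171918 0.0
scene jig 0.62 [238.3, 243.6, 343.8, 316.3] [615. -18.  10.] [[508.0, -139.0, 5.0], [668.0, 58.0, 120.0]]
scene plate4 0.98 [208.8, 181.5, 253.1, 213.7] [ 318. -160.    7.] [[269.0, -204.0, 3.0], [366.0, -117.0, 11.0]]
scene plate4 0.72 [106.9, 324.7, 163.6, 381.1] [ 705. -367.    7.] [[656.0, -414.0, 3.0], [752.0, -322.0, 10.0]]
scene plate4 0.7 [345.8, 169.6, 376.8, 206.7] [344. 162.   7.] [[295.0, 123.0, 3.0], [391.0, 202.0, 10.0]]
scene plate3 0.98 [208.8, 181.5, 253.1, 213.7] [ 318. -160.    7.] [[269.0, -204.0, 3.0], [366.0, -117.0, 11.0]]
scene plate3 0.72 [106.9, 324.7, 163.6, 381.1] [ 705. -367.    7.] [[656.0, -414.0, 3.0], [752.0, -322.0, 10.0]]
scene plate3 0.7 [345.8, 169.6, 376.8, 206.7] [344. 162.   7.] [[295.0, 123.0, 3.0], [391.0, 202.0, 10.0]]
scene knob 0.6 [287.4, 244.6, 329.9, 287.8] [596.   8.  93.] [[551.0, -45.0, 9.0], [640.0, 38.0, 122.0]]
scene arm 0.55 [280.6, 241.7, 331.2, 287.0] [596.   9.  93.] [[548.
[... 948 characters left out ...]
 [588.   8.  91.] [[559.0, -47.0, 15.0], [635.0, 93.0, 120.0]]
side knob 0.67 [324.3, 199.7, 371.3, 238.8] [716. 188.  51.] [[661.0, 155.0, 3.0], [771.0, 251.0, 57.0]]
side knob 0.52 [303.0, 292.8, 349.9, 317.4] [ 575. -103.   27.] [[513.0, -118.0, 21.0], [619.0, -47.0, 35.0]]
side arm 0.88 [302.7, 232.5, 348.9, 281.7] [587.   8.  91.] [[558.0, -48.0, 56.0], [635.0, 37.0, 120.0]]
side arm 0.48 [292.1, 407.3, 381.3, 467.1] [ 473. -363.   20.] [[415.0, -400.0, 3.0], [532.0, -314.0, 23.0]]
side arm 0.4 [296.7, 240.9, 323.5, 265.9] [596. 127.  12.] [[571.0, 87.0, 3.0], [620.0, 168.0, 15.0]]
side foot 0.58 [327.2, 256.4, 334.8, 283.8] [578. -37.  63.] [[572.0, -43.0, 35.0], [593.0, -17.0, 108.0]]
```

```bash
ls pics
```

```text
scene0.png
side0.png
```

Run:
```python
from h import *
C=[]
for n in('scene','side'):
    p=snap(n);w=cloud(p)
    im=p['pixels'][:,:,::-1]
    c=(im[225:335,225:360] if n=='scene' else im[215:350,275:385])
    C.append(cv2.resize(c,(400,int(400*c.shape[0]/c.shape[1])),interpolation=cv2.INTER_CUBIC))
    def sel(zl,zh,x0=450,x1=720,y0=-180,y1=100):
        m=(w[...,2]>zl)&(w[...,2]<zh)&(w[...,0]>x0)&(w[...,0]<x1)&(w[...,1]>y0)&(w[...,1]<y1)
        return w[m]
    for nm,(a,b) in dict(base=(5,12),stack=(38,43.5),fence=(44.5,50),arm=(88,95),knob=(116,126)).items():
        q=sel(a,b);print(n,nm,len(q),q.mean(0).round(1),cv2.minAreaRect(q[:,:2].astype(np.float32)))
H=max(c.shape[0] for c in C)
cv2.imwrite('pics/a.png',np.hstack([cv2.copyMakeBorder(c,0,H-c.shape[0],0,0,0) for c in C]))
```

```text
scene base 2617 [602.2 -35.7   8.6] ((582.7229614257812, -38.13938903808594), (263.3508605957031, 274.0124206542969), 2.569178342819214)
scene stack 858 [564.3 -64.6  41.6] ((574.7210083007812, -36.996826171875), (138.5979766845703, 131.32847595214844), 76.3944320678711)
scene fence 496 [591.6 -56.6  46.3] ((576.6600952148438, -35.017906188964844), (135.1668243408203, 126.82840728759766), 75.39717102050781)
scene arm 447 [602.3  -4.9  92. ] ((623.2522583007812, -49.45196533203125), (100.00470733642578, 230.49740600585938), 26.085344314575195)
scene knob 266 [603.6  16.4 120.4] ((661.6981201171875, -63.01587677001953), (39.51454544067383, 253.05575561523438), 35.95588302612305)
side base 2360 [567.8 -68.    7.6] ((603.6759643554688, -22.317352294921875), (257.43450927734375, 256.532470703125), 74.84605407714844)
side stack 1423 [561.2 -61.   41.2] ((614.2724609375, -68.0044174194336), (161.10671997070312, 220.62478637695312), 71.13296508789062)
side fence 275 [610.4 -54.2  46.1] ((628.9772338867188, -68.1854248046875), (144.0968475341797, 218.9334716796875), 63.821502685546875)
side arm 505 [599.6 -11.9  91.3] ((622.8120727539062, -67.7222900390625), (92.99832153320312, 257.72845458984375), 18.161502838134766)
side knob 256 [629.2 -34.2 119.4] ((645.6275634765625, -73.75473022460938), (43.10638427734375, 253.24159240722656), 26.474206924438477)
```

View pics/a.png

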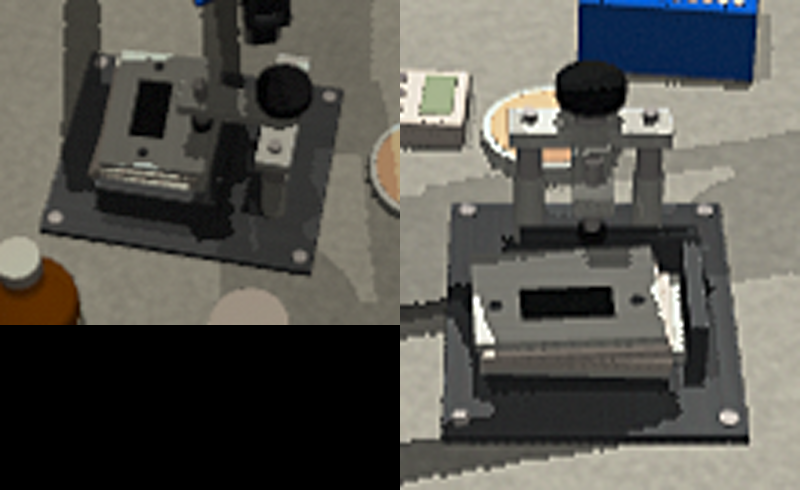

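View pics/scene0.png

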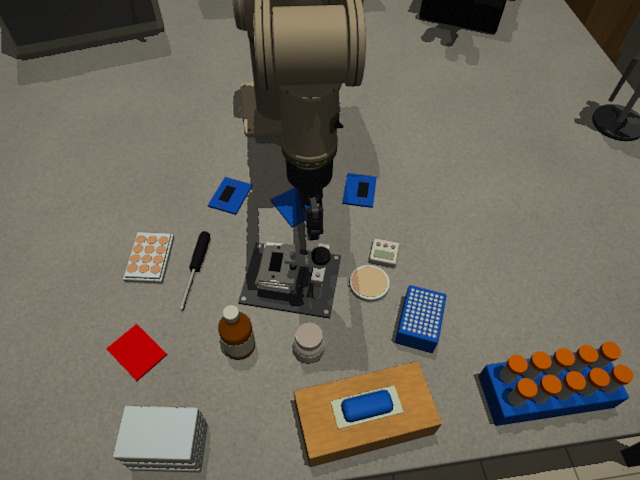

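```bash
cat >> h.py <<'E'
def ray(p,uv):
    """camera rays (z=1) for pixels"""
    K=p['K'];uv=np.asarray(uv,float);x=(uv[...,0]-K[0,2])/K[0,0];y=(uv[...,1]-K[1,2])/K[1,1]
    if p.get('fish'):
        th=np.hypot(x,y);s=np.where(th>1e-9,np.tan(np.minimum(th,1.5))/np.maximum(th,1e-9),1);x,y=x*s,y*s
    return np.stack([x,y,np.ones_like(x)],-1)
def RT(p): return cv2.Rodrigues(np.array(p['rvec'],float))[0],np.array(p['tvec'],float).reshape(3)
def onz(p,uv,z):
    R,t=RT(p);d=ray(p,uv)@R;c=-R.T@t
    return c+d*((z-c[2])/d[...,2])[...,None]
def cloud(p):
    v,u=np.mgrid[:480,:640];z=p['range_z'].astype(float)
    R,t=RT(p);w=(ray(p,np.stack([u,v],-1))*z[...,None]-t)@R;w[z==0]=np.nan
    return w
def wrist(f=None):
    p=snap('wrist',f);p['fish']=1;return p
E
python3 - <<'E'
from h import *
from scipy.optimize import least_squares
A=np.array
ps=snap('scene');pd=snap('side');pw=wrist('w0.png')
obs=[]
cs=onz(ps,A([[257.7,242.5],[340.8,254.7],[329.6,316.8],[238.5,302.6]]),8)[:,:2]
cd=onz(pd,A([[287.9,270.8],[363,270.8],[370.7,336],[286.5,336]]),8)[:,:2]
print(cs.round(1).tolist(),cd.round(1).tolist())
ms=A([[-80,-80],[-80,120],[80,120],[80,-80.]]);md=A([[-80,120],[80,120],[80,-80],[-80,-80.]])
def f(q,m,o):
    c,s=np.cos(q[2]),np.sin(q[2]);return (m@A([[c,s],[-s,c]])+q[:2]-o).ravel()
for m,o in((ms,cs),(md,cd),(np.r_[ms,md],np.r_[cs,cd])):
    R=least_squares(f,[580,-60,0],args=(m,o));print(R.x.round(3),np.abs(R.fun).max().round(1))
for p,n in((ps,'sc'),(pd,'sd'),(pw,'wr')):
    w=cloud(p);g=p['pixels'].max(-1)
    def q(a,b,x0,x1,y0,y1):
        m=(w[...,2]>a)&(w[...,2]<b)&(w[...,0]>x0)&(w[...,0]<x1)&(w[...,1]>y0)&(w[...,1]<y1);return w[m]
    k=q(115,126,540,650,-20,70)
    if len(k):print(n,'knob',len(k),k[:,2].mean().round(1),cv2.minEnclosingCircle(k[:,:2].astype(np.float32)),k.mean(0).round(1))
    a=q(86,97,540,640,-70,5)
    if len(a):print(n,'arm',len(a),cv2.minAreaRect(a[:,:2].astype(np.float32)))
E
```

```text
[[472.3, -103.0], [533.5, 81.9], [685.4, 30.9], [623.9, -156.9]] [[530.9, 78.8], [684.9, 27.9], [619.6, -164.9], [469.6, -114.8]]
[ 5.72388e+02 -5.57110e+01 -3.24000e-01] 3.1
[ 5.69983e+02 -6.22750e+01 -3.18000e-01] 2.0
[ 5.71186e+02 -5.89930e+01 -3.21000e-01] 6.7
sc knob 269 120.2 ((598.65771484375, 22.254196166992188), 20.688180923461914) [600.   22.1 120.2]
sc arm 293 ((594.6484375, -11.578048706054688), (86.98857116699219, 43.89171600341797), 42.52702331542969)
sd knob 198 119.0 ((596.6148681640625, 19.889747619628906), 22.239030838012695) [596.5  18.6 119. ]
sd arm 238 ((594.7000122070312, -13.250137329101562), (89.01117706298828, 44.09357452392578), 40.92521286010742)
wr knob 2400 119.6 ((598.2955932617188, 22.53201675415039), 20.1894588470459) [598.3  23.4 119.6]
wr arm 1454 ((595.3275146484375, -12.231857299804688), (88.3896713256836, 43.313194274902344), 42.05165100097656)
```

View pics/w0.png

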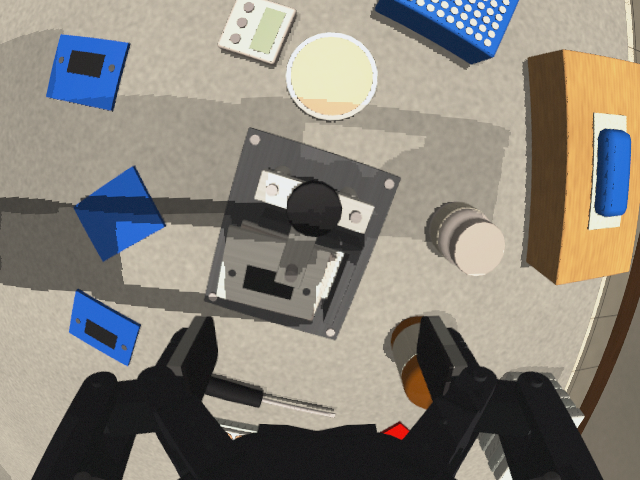

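```bash
cat > jig.py <<'E'
from h import *
J0=np.array([571.3,-58.6,-0.321])
def tojig(w,J=J0):
    c,s=np.cos(J[2]),np.sin(J[2]);d=w[...,:2]-J[:2]
    return np.concatenate([d@np.array([[c,-s],[s,c]]),w[...,2:]],-1)
E
python3 - <<'E'
from jig import *
from scipy.optimize import least_squares
A=np.array
p=wrist();R,t=RT(p);print('cam',-R.T@t,r.sense()['tool_pos'])
cw=onz(p,A([[252,127],[401,178],[336,340],[205,302]]),8)[:,:2]
md=A([[-80,120],[80,120],[80,-80],[-80,-80.]])
def f(q,m,o):
    c,s=np.cos(q[2]),np.sin(q[2]);return (m@A([[c,s],[-s,c]])+q[:2]-o).ravel()
q=least_squares(f,[580,-60,0],args=(md,cw));print(q.x,q.fun.round(1))
w=tojig(cloud(p))
def rng(nm,a,b,x0,x1,y0,y1):
    m=(w[...,2]>a)&(w[...,2]<b)&(w[...,0]>x0)&(w[...,0]<x1)&(w[...,1]>y0)&(w[...,1]<y1);k=w[m]
    print(nm,len(k),np.percentile(k,[1,50,99],axis=0).round(1).tolist() if len(k) else '')
rng('farfence',44.5,48,40,75,-60,30)
rng('leftfence',44.5,48,-60,-15,25,60)
rng('armtop',88,95,-30,30,0,60)
rng('knob',116,124,-40,40,50,120)
rng('posts',94,103,-70,70,50,120)
rng('stack',39.5,43.5,-90,40,-80,30)
# top-down image in jig frame of heights (0.5px/mm x3)
im=np.zeros((600,600,3),np.uint8)
m=np.isfinite(w).all(-1)&(abs(w[...,0])<100)&(abs(w[...,1])<100)
x=(300+3*w[m][:,0]).astype(int);y=(300-3*w[m][:,1]).astype(int);im[y,x]=p['pixels'][m][:,::-1]
im=cv2.dilate(im,np.ones((3,3)))
for a in(-50,50):cv2.line(im,(300+3*a,0),(300+3*a,599),(0,255,0),1)
for a in(-38,38):cv2.line(im,(0,300-3*a),(599,300-3*a),(0,255,0),1)
cv2.imwrite('pics/top.png',im)
E
```

```text
cam [600.58065845  83.59084015 373.6828509 ] [6.00012875e+02 3.84926590e-02 2.31317034e+02]
[ 5.73110844e+02 -5.85929645e+01 -3.22801818e-01] [-2.   0.1  1.8  0.   0.8 -1.1 -0.7  1. ]
farfence 590 [[49.7, -38.0, 44.6], [54.7, -3.0, 45.8], [59.7, 29.2, 47.3]]
leftfence 260 [[-39.3, 38.6, 44.5], [-26.9, 43.7, 45.8], [-15.2, 48.7, 47.3]]
armtop 1266 [[-10.9, 11.7, 90.0], [-0.6, 38.9, 91.7], [10.9, 58.5, 93.5]]
knob 2378 [[-18.4, 67.5, 117.5], [-0.3, 86.4, 119.7], [18.2, 104.4, 121.3]]
posts 245 [[-38.0, 81.0, 94.3], [25.8, 85.7, 97.6], [37.8, 90.1, 99.1]]
stack 5879 [[-64.2, -45.0, 40.1], [-23.3, -10.5, 41.8], [34.8, 29.0, 43.3]]
```

View pics/top.png

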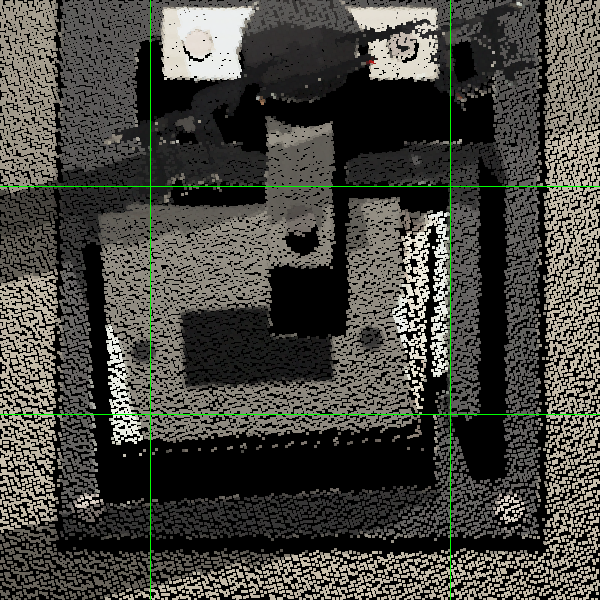

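```bash
sed -i 's/J0=.*/J0=np.array([571.5,-58.1,-0.322])/' jig.py
cat >> jig.py <<'E'
from scipy.spatial.transform import Rotation as Ro
def now():
    s=r.sense();return np.array(s['tool_pos']),Ro.from_euler('xyz',s['tcp_rot'],degrees=True)
def row(x,y,z,yawdeg):
    """row (m, rad) from measured pose to jig pose; yawdeg = tool x relative to jig x, tool down"""
    p,R=now();c,s=np.cos(J0[2]),np.sin(J0[2])
    w=np.array([J0[0]+c*x-s*y,J0[1]+s*x+c*y,z]);T=Ro.from_euler('xyz',[180,0,yawdeg+np.degrees(J0[2])],degrees=True)
    return np.r_[R.inv().apply(w-p)/1000,(R.inv()*T).as_rotvec()].round(4).tolist(), w.round(1).tolist()
def injig():
    p,R=now();s=r.sense();return 'jig',tojig(p[None])[0].round(1).tolist(),'yaw',round(float(R.as_euler('xyz',degrees=True)[2]-np.degrees(J0[2])),2),'f_jig',np.r_[tojig(np.r_[J0[:2],0][None]+np.array(s['ft_force'])[None])[0]].round(1).tolist(),'gap',round(s['finger_gap'],1),'t',s['time']
E
python3 - <<'E'
from jig import *
p=wrist();q=snap('scene')
for n in('medium','jar','driver','dish','timer'):
  for c in (p,q):
    o=r.outline_of(c,n)
    if o:
        k=tojig(cloud(c)[o[0]['region']]);print(n,round(o[0]['score'],2),np.nanpercentile(k,[5,50,95],axis=0).round(0).tolist())
print(row(-92,-8,150,180));print(injig())
E
```

```text
medium 0.71 [[164.0, -71.0, 17.0], [189.0, -43.0, 98.0], [205.0, -21.0, 151.0]]
jar 0.59 [[129.0, 69.0, 11.0], [144.0, 94.0, 73.0], [176.0, 116.0, 76.0]]
jar 0.78 [[139.0, 67.0, 16.0], [171.0, 92.0, 73.0], [187.0, 115.0, 78.0]]
driver 0.69 [[-47.0, -202.0, 10.0], [-8.0, -191.0, 19.0], [96.0, -185.0, 25.0]]
driver 0.77 [[-69.0, -205.0, 14.0], [-12.0, -194.0, 23.0], [92.0, -186.0, 28.0]]
dish 0.79 [[-54.0, 156.0, 12.0], [-19.0, 191.0, 13.0], [17.0, 227.0, 15.0]]
dish 0.98 [[-52.0, 157.0, 9.0], [-14.0, 192.0, 14.0], [21.0, 227.0, 17.0]]
timer 0.78 [[-127.0, 188.0, 16.0], [-99.0, 214.0, 20.0], [-73.0, 240.0, 22.0]]
timer 0.83 [[-128.0, 189.0, 7.0], [-96.0, 216.0, 20.0], [-72.0, 243.0, 24.0]]
([-0.0366, -0.1183, 0.0813, 0.0, -0.0, -1.2487], [481.7, -36.6, 150.0])
('jig', [8.6, 64.2, 231.3], 'yaw', 108.45, 'f_jig', [-0.2, 0.2, -1.1], 'gap', 85.4, 't', 1.6)
```

```bash
python3 -m jog '[-0.0366,-0.1183,0.03,0,0,-1.2487, -0.0366,-0.1183,0.08,0,0,-1.2487, -0.0366,-0.1183,0.08,0,0,-1.2487, -0.0366,-0.1183,0.08,0,0,-1.2487, -0.0366,-0.1183,0.08,0,0,-1.2487, -0.0366,-0.1183,0.08,0,0,-1.2487, -0.0366,-0.1183,0.08,0,0,-1.2487, -0.0366,-0.1183,0.08,0,0,-1.2487]' -0.15
python3 - <<'E'
from jig import *
print(injig(),row(-92,-8,12,180))
E
```

```text
time: 2.6
tool_pos: [481.8, -36.6, 151.4]
tcp_rot: [180.0, 0.0, 161.5]
ft_force: [0.2, 0.3, 0.1]
finger_gap: 36.5
grip_force: 0.0
('jig', [-91.9, -8.0, 151.4], 'yaw', 179.94, 'f_jig', [0.1, 0.3, 0.1], 'gap', 36.5, 't', 2.6) ([0.0001, -0.0, 0.1394, 0.0001, 0.0002, -0.001], [481.7, -36.6, 12.0])
```

```bash
python3 -m jog '[0,0,0.04,0,0,0, 0,0,0.08,0,0,0, 0,0,0.115,0,0,0, 0,0,0.13,0,0,0, 0,0,0.139,0,0,0, 0,0,0.139,0,0,0]'
python3 - <<'E'
from jig import *
print(injig())
p=snap('side');c=p['pixels'][200:360,240:400,::-1]
q=wrist()['pixels'][:,:,::-1]
cv2.imwrite('pics/b.png',np.hstack([cv2.resize(c,(400,400),interpolation=cv2.INTER_CUBIC),cv2.resize(q,(400,300)).copy() if 0 else cv2.copyMakeBorder(cv2.resize(q,(400,300)),0,100,0,0,0)]))
E
```

```text
time: 3.35
tool_pos: [482.1, -36.6, 12.7]
tcp_rot: [180.0, 0.0, 161.5]
ft_force: [0.4, -0.5, 0.2]
finger_gap: 36.3
grip_force: 0.0
('jig', [-91.6, -7.9, 12.7], 'yaw', 179.96, 'f_jig', [0.5, -0.3, 0.2], 'gap', 36.3, 't', 3.35)
```

View pics/b.png

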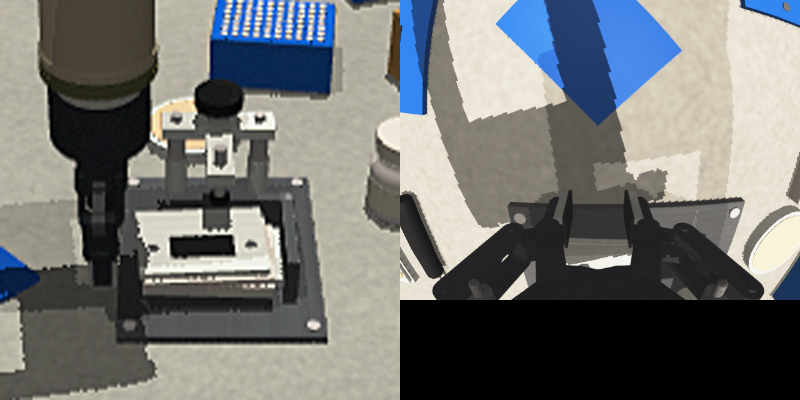

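```bash
python3 -m jog '[-0.006,0,0,0,0,0, -0.010,0,0,0,0,0, -0.013,0,0,0,0,0, -0.016,0,0,0,0,0, -0.019,0,0,0,0,0, -0.022,0,0,0,0,0, -0.025,0,0,0,0,0, -0.027,0,0,0,0,0]'
python3 -c "
from jig import *
print(injig())"
python3 -m jog '[-0.001,0,0,0,0,0, -0.002,0,0,0,0,0, -0.003,0,0,0,0,0, -0.003,0,0,0,0,0]'
python3 -c "
from jig import *
print(injig())"
```

```text
time: 4.45
tool_pos: [507.3, -45.2, 12.2]
tcp_rot: [-180.0, -0.0, 161.5]
ft_force: [-1.0, -0.0, 0.5]
finger_gap: 36.2
grip_force: 0.7
('jig', [-65.0, -8.0, 12.2], 'yaw', 179.99, 'f_jig', [-1.0, -0.3, 0.5], 'gap', 36.2, 't', 4.45)
time: 4.95
tool_pos: [509.9, -46.0, 12.2]
tcp_rot: [-180.0, -0.0, 161.5]
ft_force: [-4.0, 1.9, -0.1]
finger_gap: 36.3
grip_force: 1.7
('jig', [-62.3, -8.0, 12.2], 'yaw', 180.0, 'f_jig', [-4.4, 0.5, -0.1], 'gap', 36.3, 't', 4.95)
```

```bash
python3 -m jog '[-0.001,0,0,0,0,0, -0.001,0,0,0,0,0]'
python3 -m jog '[-0.001,0,0,0,0,0, -0.001,0,0,0,0,0, -0.001,0,0,0,0,0]'
python3 - <<'E'
from jig import *
print(injig());p=snap('side','s1.png');w=tojig(cloud(p))
for z0,z1 in((40.5,43),):
    m=(w[...,2]>z0)&(w[...,2]<z1)&(w[...,0]<48)&(w[...,0]>-70)&(w[...,1]<8)&(w[...,1]>-60);k=w[m]
    print(np.percentile(k,[1,50,99],axis=0).round(1).tolist())
E
```

```text
time: 5.2
tool_pos: [510.4, -46.1, 12.1]
tcp_rot: [180.0, -0.1, 161.6]
ft_force: [-6.1, 2.4, 2.3]
finger_gap: 36.4
grip_force: 2.9
time: 5.58
tool_pos: [510.6, -46.1, 11.8]
tcp_rot: [-180.0, -0.2, 161.6]
ft_force: [-8.9, 3.0, 4.7]
finger_gap: 35.9
grip_force: 4.7
('jig', [-61.6, -7.9, 11.8], 'yaw', 180.01, 'f_jig', [-9.4, 0.0, 4.7], 'gap', 35.9, 't', 5.575)
[[-61.9, -48.6, 40.5], [-2.1, -22.4, 41.6], [47.0, 6.9, 43.0]]
```

```bash
python3 -m jog '[0.015,0,0,0,0,0, 0.02,0,-0.06,0,0,0, 0.02,0,-0.08,0,0,0, 0.02,0,-0.08,0,0,0]'
python3 -c "
from jig import *
print(injig(),row(0,-85,90,90))"
```

```text
time: 6.12
tool_pos: [495.6, -40.9, 95.0]
tcp_rot: [180.0, 0.4, 161.5]
ft_force: [0.6, -0.2, -1.1]
finger_gap: 36.3
grip_force: 0.0
('jig', [-77.4, -7.7, 95.0], 'yaw', 180.0, 'f_jig', [0.6, -0.0, -1.1], 'gap', 36.3, 't', 6.125) ([-0.0774, -0.0773, 0.0054, 0.0056, 0.0043, 1.5707], [544.6, -138.7, 90.0])
```

```bash
python3 -m jog '[0,-0.05,0,0,0,0.18, -0.02,-0.077,0,0,0,0.37, -0.06,-0.077,0,0,0,0.55, -0.077,-0.077,0.005,0,0,0.74, -0.077,-0.077,0.005,0,0,0.93, -0.077,-0.077,0.005,0,0,1.11, -0.077,-0.077,0.005,0,0,1.3, -0.077,-0.077,0.005,0,0,1.48]'
python3 -m jog '[0,0,0,0,0,0.09, 0,0,0,0,0,0.09]'
python3 - <<'E'
from jig import *
print(injig(),row(0,-85,11,90))
q=wrist('w2.png')
w=tojig(cloud(q));im=np.zeros((600,600,3),np.uint8)
m=np.isfinite(w).all(-1)&(abs(w[...,0])<100)&(abs(w[...,1])<100)
x=(300+3*w[m][:,0]).astype(int);y=(300-3*w[m][:,1]).astype(int);im[y,x]=q['pixels'][m][:,::-1]
im=cv2.dilate(im,np.ones((3,3)))
for a in(-50,50):cv2.line(im,(300+3*a,0),(300+3*a,599),(0,255,0),1)
for a in(-38,38):cv2.line(im,(0,300-3*a),(599,300-3*a),(0,255,0),1)
cv2.imwrite('pics/w2t.png',np.hstack([im[:,:,:],])[100:500,30:520])
E
```

```text
time: 7.12
tool_pos: [541.1, -137.7, 85.3]
tcp_rot: [-179.9, -0.0, 76.4]
ft_force: [0.7, -0.1, -0.2]
finger_gap: 36.2
grip_force: 0.0
time: 7.38
tool_pos: [541.1, -137.6, 85.7]
tcp_rot: [-179.9, 0.0, 71.6]
ft_force: [0.1, 0.5, -0.2]
finger_gap: 36.2
grip_force: 0.0
('jig', [-3.7, -85.1, 85.7], 'yaw', 90.07, 'f_jig', [-0.0, 0.5, -0.2], 'gap', 36.2, 't', 7.375) ([0.0001, 0.0038, 0.0747, -0.0018, 0.0, 0.0013], [544.6, -138.7, 11.0])
```

View pics/w2.png

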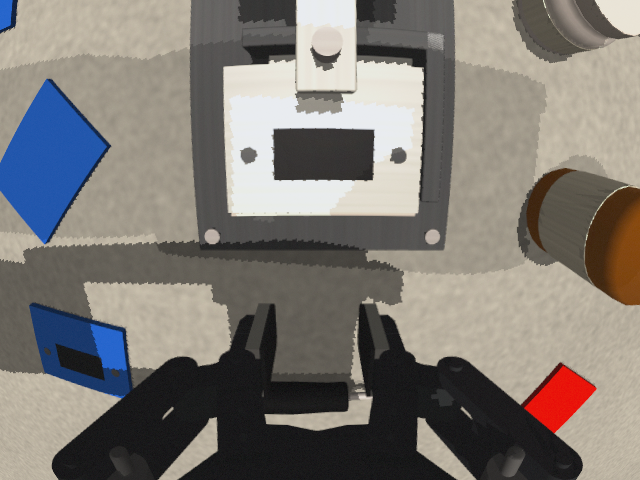

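```bash
python3 -m jog '[0,0.004,0.03,0,0,0, 0,0.004,0.055,0,0,0, 0,0.004,0.068,0,0,0, 0,0.004,0.074,0,0,0, 0,0.004,0.074,0,0,0]'
python3 -m jog '[0.008,0.0,0,0,0,0, 0.014,0,0,0,0,0, 0.018,0,0,0,0,0, 0.021,0,0,0,0,0, 0.024,0,0,0,0,0, 0.027,0,0,0,0,0, 0.030,0,0,0,0,0, 0.030,0,0,0,0,0]'
python3 -c "
from jig import *
print(injig())"
```

```text
time: 8.05
tool_pos: [545.6, -139.1, 13.4]
tcp_rot: [180.0, 0.0, 71.6]
ft_force: [-0.8, 0.4, -0.0]
finger_gap: 36.4
grip_force: 0.0
time: 9.05
tool_pos: [555.1, -110.4, 13.3]
tcp_rot: [-180.0, -0.0, 71.6]
ft_force: [0.1, -0.6, -0.3]
finger_gap: 36.3
grip_force: 0.0
('jig', [1.0, -54.8, 13.3], 'yaw', 90.04, 'f_jig', [0.3, -0.6, -0.3], 'gap', 36.3, 't', 9.05)
```

```bash
python3 -m jog '[0.002,0,0.001,0,0,0, 0.003,0,0.0015,0,0,0, 0.004,0,0.0015,0,0,0, 0.005,0,0.0015,0,0,0, 0.005,0,0.0015,0,0,0]'
python3 -m jog '[0.001,0,0,0,0,0, 0.001,0,0,0,0,0]'
python3 -m jog '[0.001,0,0,0,0,0, 0.001,0,0,0,0,0]'
python3 -c "
from jig import *
print(injig())"
```

```text
time: 9.68
tool_pos: [556.6, -105.7, 11.8]
tcp_rot: [-180.0, -0.0, 71.6]
ft_force: [-0.4, -1.1, 0.0]
finger_gap: 36.4
grip_force: 0.5
time: 9.93
tool_pos: [556.9, -104.8, 11.8]
tcp_rot: [-180.0, 0.0, 71.6]
ft_force: [0.0, -1.6, 0.7]
finger_gap: 36.4
grip_force: 0.7
time: 10.18
tool_pos: [556.9, -104.8, 11.8]
tcp_rot: [-180.0, 0.1, 71.6]
ft_force: [-2.2, -6.2, 1.3]
finger_gap: 36.1
grip_force: 3.3
('jig', [0.9, -48.9, 11.8], 'yaw', 90.04, 'f_jig', [-0.1, -6.6, 1.3], 'gap', 36.1, 't', 10.175)
```

```bash
python3 -m jog '[0.001,0,0,0,0,0, 0.001,0,0,0,0,0, 0.001,0,0,0,0,0]'
python3 -c "
from jig import *
print(injig())"
python3 -m jog '[-0.012,0,0,0,0,0, -0.025,0,0,0,0,0, -0.025,0,-0.05,0,0,0, -0.025,0,-0.085,0,0,0, -0.025,0,-0.085,0,0,0]'
python3 - <<'E'
from jig import *
print(injig(),row(-85,0,95,180))
q=wrist();s=snap('side')['pixels'][215:345,275:385]
c=q['pixels'][20:260,180:460]
a=cv2.resize(c,(466,400));b=cv2.resize(s,(334,400),interpolation=cv2.INTER_CUBIC)
cv2.imwrite('pics/c.png',np.hstack([a,b])[:,:,::-1])
E
```

```text
time: 10.55
tool_pos: [556.9, -104.8, 11.8]
tcp_rot: [-180.0, 0.2, 71.6]
ft_force: [-3.9, -11.0, 1.9]
finger_gap: 36.2
grip_force: 5.6
('jig', [0.9, -48.9, 11.8], 'yaw', 90.02, 'f_jig', [-0.2, -11.7, 1.9], 'gap', 36.2, 't', 10.55)
time: 11.18
tool_pos: [552.3, -128.1, 100.9]
tcp_rot: [179.6, -0.0, 71.6]
ft_force: [0.5, 0.2, 0.9]
finger_gap: 36.5
grip_force: 0.0
('jig', [3.9, -72.4, 100.9], 'yaw', 90.02, 'f_jig', [0.4, 0.3, 0.9], 'gap', 36.5, 't', 11.175) ([0.0725, -0.0889, 0.0053, 0.0059, 0.0054, -1.5704], [490.9, -31.2, 95.0])
```

View pics/c.png

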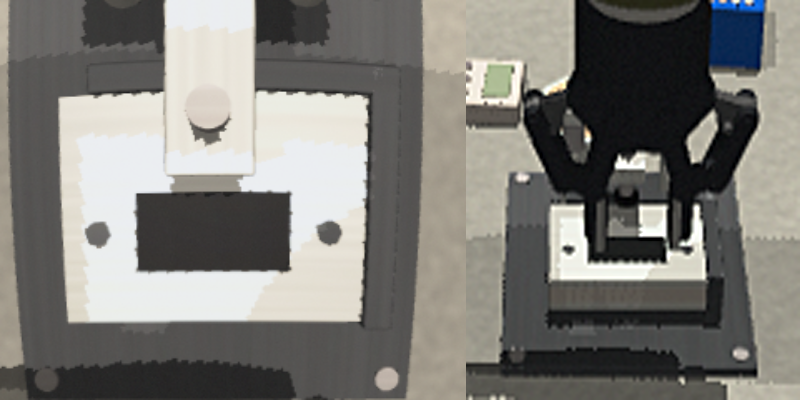

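```bash
python3 -m jog '[0,-0.05,0,0,0,-0.18, 0.02,-0.089,0,0,0,-0.37, 0.05,-0.089,0,0,0,-0.55, 0.072,-0.089,0.005,0,0,-0.74, 0.072,-0.089,0.005,0,0,-0.93, 0.072,-0.089,0.005,0,0,-1.11, 0.072,-0.089,0.005,0,0,-1.3, 0.072,-0.089,0.005,0,0,-1.48]'
python3 -m jog '[0,0,0,0,0,-0.09, 0,0,0,0,0,-0.09]'
python3 - <<'E'
from jig import *
print(injig(),row(-75,0,12,180))
E
```

```text
time: 12.28
tool_pos: [486.5, -30.1, 89.9]
tcp_rot: [-180.0, -0.2, 156.7]
ft_force: [-0.4, 0.1, -0.9]
finger_gap: 36.3
grip_force: 0.0
time: 12.52
tool_pos: [486.7, -30.2, 90.1]
tcp_rot: [-180.0, -0.2, 161.5]
ft_force: [-0.3, 1.1, 1.0]
finger_gap: 36.5
grip_force: 0.0
('jig', [-89.3, -0.3, 90.1], 'yaw', 179.96, 'f_jig', [-0.6, 0.9, 1.0], 'gap', 36.5, 't', 12.525) ([-0.0145, 0.0004, 0.0781, -0.0003, -0.0029, -0.0008], [500.4, -34.4, 12.0])
```

```bash
python3 -m jog '[0,0,0.03,0,-0.003,0, 0,0,0.055,0,-0.003,0, 0,0,0.07,0,-0.003,0, 0,0,0.078,0,-0.003,0, 0,0,0.078,0,-0.003,0, -0.01,0,0.078,0,-0.003,0, -0.017,0,0.078,0,-0.003,0, -0.022,0,0.078,0,-0.003,0]'
python3 -m jog '[-0.002,0,0,0,0,0, -0.004,0,0,0,0,0, -0.005,0,0,0,0,0]'
python3 -m jog '[-0.001,0,0,0,0,0, -0.001,0,0,0,0,0]'
python3 -c "
from jig import *
print(injig())"
```

```text
time: 13.52
tool_pos: [510.0, -37.6, 14.5]
tcp_rot: [180.0, 0.2, 161.5]
ft_force: [-0.0, -0.2, 0.5]
finger_gap: 36.2
grip_force: 0.0
time: 13.9
tool_pos: [513.1, -38.7, 13.6]
tcp_rot: [-180.0, 0.1, 161.5]
ft_force: [-2.6, 1.2, 2.1]
finger_gap: 36.2
grip_force: 1.3
time: 14.15
tool_pos: [513.2, -38.7, 13.3]
tcp_rot: [-180.0, 0.0, 161.6]
ft_force: [-5.7, 1.6, 2.9]
finger_gap: 36.3
grip_force: 2.8
('jig', [-61.5, -0.1, 13.3], 'yaw', 180.01, 'f_jig', [-5.9, -0.3, 2.9], 'gap', 36.3, 't', 14.15)
```

```bash
python3 -m jog '[-0.001,0,0,0,0,0, -0.001,0,0,0,0,0]'
python3 -m jog '[0.012,0,0,0,0,0, 0.025,0,0,0,0,0, 0.04,0,0,0,0,0, 0.04,0,-0.05,0,0,0, 0.04,0,-0.11,0,0,0, 0.04,0,-0.15,0,0,0, 0.04,0,-0.15,0,0,0]' -1
python3 - <<'E'
from jig import *
print(injig(),row(0,85,165,180),row(0,85,165,90))
s=snap('side')['pixels'][255:330,280:380];d=snap('scene')['pixels'][235:310,235:335]
cv2.imwrite('pics/d.png',np.hstack([cv2.resize(a,(400,300),interpolation=cv2.INTER_CUBIC) for a in(s,d)])[:,:,::-1])
E
```

```text
time: 14.4
tool_pos: [513.2, -38.7, 13.0]
tcp_rot: [-180.0, -0.1, 161.6]
ft_force: [-9.7, 2.8, 5.4]
finger_gap: 36.0
grip_force: 4.8
time: 15.28
tool_pos: [479.4, -27.0, 168.2]
tcp_rot: [179.9, 0.7, 161.5]
ft_force: [0.6, -0.4, -0.6]
finger_gap: 0.1
grip_force: 0.0
('jig', [-97.2, 0.4, 168.2], 'yaw', 180.0, 'f_jig', [0.7, -0.2, -0.6], 'gap', 0.1, 't', 15.275) ([-0.0971, 0.0846, 0.0044, 0.0013, 0.0115, -0.0], [598.4, 22.5, 165.0]) ([-0.0971, 0.0846, 0.0044, 0.0101, 0.008, 1.5708], [598.4, 22.5, 165.0])
```

View pics/d.png

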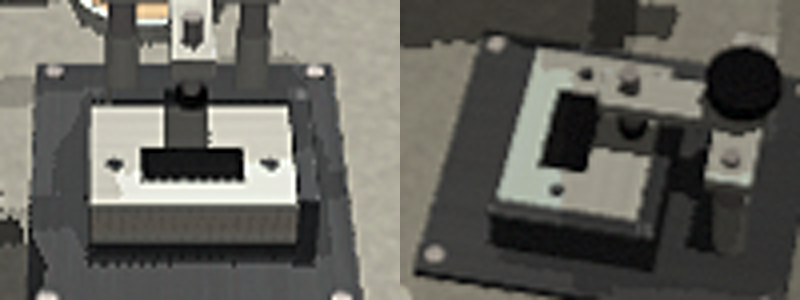

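```bash
python3 -m jog '[-0.05,0.05,0.003,0,0,0, -0.097,0.0845,0.003,0,0,0, -0.097,0.0845,0.003,0,0,0, -0.097,0.0845,0.003,0,0,0]'
python3 - <<'E'
from jig import *
print(injig(),row(0,85,122,180))
E
```

```text
time: 15.88
tool_pos: [594.3, 22.9, 158.5]
tcp_rot: [-179.9, -0.1, 161.6]
ft_force: [-0.4, 0.8, 0.9]
finger_gap: 0.2
grip_force: 0.0
('jig', [-4.0, 84.0, 158.5], 'yaw', 180.02, 'f_jig', [-0.6, 0.6, 0.9], 'gap', 0.2, 't', 15.875) ([-0.0041, 0.001, 0.0365, -0.0014, -0.0012, 0.0004], [598.4, 22.5, 122.0])
```

```bash
python3 -m jog '[-0.004,0.001,0.015,0,0,0, -0.004,0.001,0.028,0,0,0, -0.004,0.001,0.035,0,0,0, -0.004,0.001,0.035,0,0,0]'
python3 -c "
from jig import *
print(injig())"
python3 -m jog '[0,0,0.003,0,0,0, 0,0,0.006,0,0,0, 0,0,0.009,0,0,0, 0,0,0.012,0,0,0, 0,0,0.014,0,0,0, 0,0,0.014,0,0,0]'
python3 -c "
from jig import *
print(injig())"
```

```text
time: 16.38
tool_pos: [599.2, 22.3, 125.1]
tcp_rot: [-180.0, 0.1, 161.5]
ft_force: [0.6, 0.8, 0.4]
finger_gap: -0.0
grip_force: 0.0
('jig', [0.8, 85.0, 125.1], 'yaw', 179.98, 'f_jig', [0.3, 0.9, 0.4], 'gap', -0.0, 't', 16.375)
time: 17.12
tool_pos: [600.4, 22.4, 112.2]
tcp_rot: [180.0, 0.2, 161.5]
ft_force: [0.4, 0.5, 4.1]
finger_gap: -0.0
grip_force: 1.9
('jig', [2.0, 85.5, 112.2], 'yaw', 179.99, 'f_jig', [0.2, 0.7, 4.1], 'gap', -0.0, 't', 17.125)
```

```bash
python3 -m jog '[0,0,0.003,0,0,0, 0,0,0.006,0,0,0, 0,0,0.008,0,0,0, 0.001,0,0.01,0,0,0, 0.001,0,0.0105,0,0,0, 0.001,0,0.0105,0,0,0, 0.001,0,0.0105,0,0,0]'
python3 - <<'E'
from jig import *
print(injig())
for n in('scene','side'):
    w=tojig(cloud(snap(n)))
    for nm,b in dict(arm=(-9,9,13,40,60,95),stack=(-45,45,-36,5,38,46)).items():
        m=(w[...,0]>b[0])&(w[...,0]<b[1])&(w[...,1]>b[2])&(w[...,1]<b[3])&(w[...,2]>b[4])&(w[...,2]<b[5]);print(n,nm,m.sum(),np.median(w[m][:,2]) if m.any() else '')
E
```

```text
time: 18.0
tool_pos: [600.4, 22.4, 103.0]
tcp_rot: [180.0, 0.3, 161.5]
ft_force: [0.1, -0.2, 10.5]
finger_gap: -0.3
grip_force: 5.2
('jig', [2.0, 85.6, 103.0], 'yaw', 179.99, 'f_jig', [0.2, -0.2, 10.5], 'gap', -0.3, 't', 18.0)
scene arm 102 76.29534340791977
scene stack 625 42.90171435712266
side arm 101 76.33806588260342
side stack 627 41.45707163572072
```

```bash
python3 -m jog '[0,0,0.001,0,0,0, 0,0,0.001,0,0,0, 0,0,0.001,0,0,0, 0,0,0.001,0,0,0]'
python3 - <<'E'
from jig import *
print(injig())
w=tojig(cloud(snap('side')))
m=(abs(w[...,0])<9)&(w[...,1]>14)&(w[...,1]<55)&(w[...,2]>69)&(w[...,2]<90);print(np.percentile(w[m][:,2],[50,75,90]))
s=snap('side')['pixels'][200:330,270:390];d=snap('scene')['pixels'][225:325,235:345]
cv2.imwrite('pics/e.png',np.hstack([cv2.resize(a,(400,400),interpolation=cv2.INTER_CUBIC) for a in(s,d)])[:,:,::-1])
E
```

```text
time: 18.6
tool_pos: [600.4, 22.5, 102.1]
tcp_rot: [180.0, 0.3, 161.5]
ft_force: [0.1, -1.7, 10.9]
finger_gap: -0.2
grip_force: 5.6
('jig', [2.0, 85.6, 102.1], 'yaw', 179.99, 'f_jig', [0.7, -1.6, 10.9], 'gap', -0.2, 't', 18.6)
[73.86608071 77.61222309 85.62261367]
```

View pics/e.png

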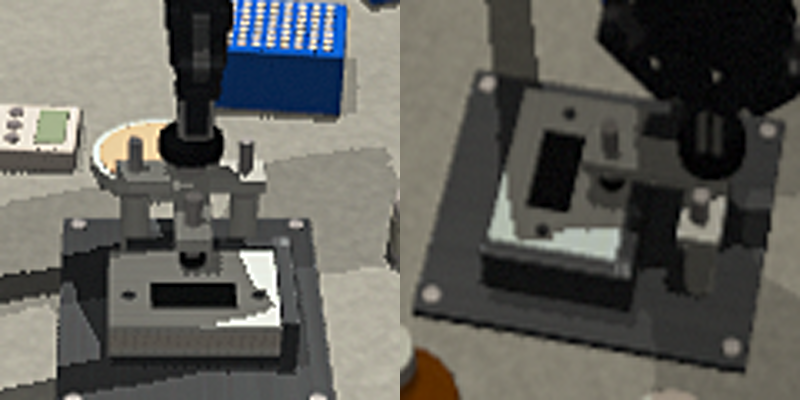

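The clamp is pressed down about 18 mm with its foot on the squared stack, and the fingers are centred on the knob. The push of 10.9 N matches the expected 11 N.

```bash
python3 -c "
from bench import r
print(r.hand_in())"
```

```text
the job is handed in; nothing more can be done
None
```

I handed the job in with all four plates looking flush to both fences in the camera images and the clamp held pressed by the fingers at about 18 mm (10.9 N); the other things on the bench were left alone, and no verdict came back.

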